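# Feel for the hidden release of the specimen cassette

### The arm

A 6-joint arm with a two-finger parallel gripper is mounted at the origin on a cart in front of the work surface, level with it; the furniture and walls round the work are solid. World frame = base frame: x ahead of the robot, y to its left, z up, the work surface at z = 0. Lengths are in m, angles in rad, forces in N, time in s.
With the tool pointing down it reaches from about 0.275 to 0.75 m from the base axis. Payload 10.2 kg.
Tool frame: the origin (TCP) lies on the centre line of the jaws, within the pads' length; the fingertips stand 17 mm ahead of it and the grasp point (between the pads) lies 2 mm behind it; x points along the fingers, y is the direction in which the jaws open and shut, and the axes are right-handed (so a half turn about x gives the same grasp; the last joint's range is limited). The gripper opens to 85 mm and grips with 20 to 120 N. Pads are 22 mm wide; open, the fingers measure 114 mm over their backs; the gripper's body (76 mm by 85 mm) begins 54 mm behind the grasp point. The pads swing forward as they close: fully open they stand 13 mm farther back than shut.
Start: joints at [-1.498, 0.313, 1.498, -0, 1.331, -0.223], TCP at [0.153, -0.502, 0.248] pointing down, gripper open.
Joint ranges: [-2.94, 2.94], [-0.97, 2.17], [0.19, 2.56], [-1.23, 4.37], [0.02, 3.11], [-2.88, 2.88]. Speed limits (rad/s): [2.39, 2.39, 3.01, 3.14, 3.14, 3.14].

### API

Orientations are given as a rotation vector (axis times angle).
In Python, from workcell import env gives the robot as it stands.
- The arm moves only by the tool carry_out, never from a script. Its argument "targets" is a list of rows, each an object of numbers: "tx", "ty", "tz": the shift along the tool's x, y, z in cm; "ax", "ay", "az": the turn, a rotation vector about the tool's x, y, z in rad. A call has 1 to 20 rows; each row shifts and turns the commanded pose from where the row before left it, along the tool's axes as they then stand; what a row does not reach is not made up. A row lasts 1/8 s, in which the tool goes at most 62.5 mm and 10.7 degrees, less where a joint would pass 70% of its speed; a pose out of reach is approached as far as the arm can. A call with a gripper value outside its range is refused whole. "fingers" is the opening in per cent of the stroke, from 0 (shut) to 100 (fully open), set as the call begins (left out, the last holds). The fingers move at their own pace and stop on an object; "squeeze" is the grip in N (left out, the last holds). Time passes only in rows, so rows that do not move let the fingers close. It gives the time, the measured TCP pose, the force and the opening at its end, in the units of the state.
- env.get_state(): the state, without advancing time (a new reading comes with each control period).
- env.capture(name): name is "scene" or "side" or "wrist"; returns the picture (400x640x3 uint8, red, green, blue); there is no depth.
- env.camera_params(name): a dict with "fx", "fy", "cx", "cy" (pixels), "eye" and "rotation" of the camera in the world; the wrist camera has in their place "tool_from_camera" (4x4, takes a point from camera to tool coordinates, whose origin is the TCP and whose axes are the tool frame's). Camera axes: x right, y down, z forward; pixel columns grow to the right and rows downward; lengths in m; the calibration is good to about 2 mm. A picture is of the moment at which its call begins: read the wrist's pose just before it. camera_params takes no time and is no camera call.
- env.hand_in(): hands the job in, once; it reports no verdict.
The state is a dict: "t": time; "q": joint angles; "qvel": joint speeds; "effort": joint torques, N m; "ee_pos": TCP position; "orientation": TCP orientation; "ft_force": force on the tool from outside, world axes, zero at the start; "moment": the same for the moment, N m; "finger_gap": finger opening in m.
Only numpy, scipy, OpenCV 4.12 (cv2) and the standard library are available. Lean on these libraries where they do the work, as an engineer would, in place of code of your own. Each camera call takes 0.05 s, during which the arm holds its last target. There are 200 camera calls.

### The job

Open the specimen cassette by its release: with a fingertip, touch the brass disc at the end of the black rail, feel along the rail from there until the fingertip drops into the notch, and press the release at the bottom of the notch fully down so that the blue-fronted drawer pops out; then take the hand away. Do not touch the drawer itself, and leave the specimen, the loupe and the box of balls where they stand: nothing is to be gripped or lifted.

Things in the scene. Friction and masses are not known exactly. Their poses are not given: they have to be found in the camera images.
- cassette: Grey specimen cassette fixed to the table, 104 mm (x) by 250 mm (y; 276 with screw feet) by 44 mm high. Origin: centre of its underside; -x faces out of the drawer front, +y points to the brass-disc end. Along its flat top, at x = -27 mm, runs a raised 26 mm wide black rail, top 64 mm above the table, seen from y = -54 to 54 mm; its ends lie under aluminium covers (tops at 64.5 mm).
- rail_start (a point): Centre of the brass disc (18 mm across, nearly flush) on top of the aluminium cover at the +y end of the rail, on the rail's centre line, 64.5 mm above the table. The cover is 32 mm wide across the rail and reaches from 45 mm beyond the disc to 26 mm towards the rail.
- rail_end (a point): Like point, unmarked, on the other cover, 160 mm from the disc; feel along the straight line from the disc to here. The black rail's one notch, right across it and 36 mm long, is somewhere else each time: its middle lies 48 to 112 mm from the disc. Its floor is black and ribbed like the rail, and its place is not reported. Elsewhere the rail top is level.
- release (a joint): Travel of the release, a black plate 34 mm (along the rail) by 24 mm at the bottom of the notch: 0 = up, top 54 mm above the table, 10 mm below the rail top; 0.008 m = fully down, top at 46 mm, still above the cassette's 44 mm deck. It takes about 4 to 6 N, has no spring and stays where it is pushed.
- drawer (a joint): How far the blue-fronted drawer has come out of the front (-x) face, 0 (shut, flush) to about 0.032 m. A linkage moves it 4 mm for each 1 mm of the release. It lies below the deck (6 to 37 mm above the table).
- specimen_c (a point): Centre (half-way up) of a loose cream cylindrical specimen mount, 30 mm across and 22 mm high, parked on the dark mat on the cassette's deck (44.5 mm high), behind the rail. To be left alone.
- loupe_c (a point): Centre (half-way up) of a loose black stand magnifier, 39 mm across and 34 mm high, standing on the table beyond the disc end of the cassette. To be left alone.
- ball_box_c (a point): Centre (half-way up) of a loose blue-lidded box of steel balls, 42 x 62 x 21 mm, lying on the table beyond the loupe. To be left alone.

How it is judged:
By the outcome, as a careful person would: the job done as asked, in the order asked, and still so for the second after the job is handed in, with the robot touching nothing.
It also fails if it takes over 64 s, if anything falls off the work surface, if the arm or the gripper's body presses on something with over 40 N, if the wrist force passes 120 N, or if a joint passes its speed limit or range.

## Working session

There is one attempt and no reset: what is moved stays moved. The work goes in short steps, Python scripts to look and compute and a tool call to move; the robot and the scene stay as the last step left them, time stands still between calls to the robot, and variables do not carry over. Pictures are saved under pics/ and viewed, about 8 in all and at most 12, crops included, and the job is handed in when it is done.

Besides the shell and the picture viewer there is one more tool, called after "Emit:" as name(argument=value, ...) on one line, values as JSON. carry_out: Moves the arm, as the interface text tells. Its arguments: {"type":"object","properties":{"targets":{"type":"array","items":{"type":"object","properties":{"tx":{"type":"number"},"ty":{"type":"number"},"tz":{"type":"number"},"ax":{"type":"number"},"ay":{"type":"number"},"az":{"type":"number"}}}},"fingers":{"type":"number"},"squeeze":{"type":"number"}},"required":["targets"]}

```bash
mkdir -p pics
cat > h.py <<'E'
import numpy as np, cv2
from workcell import env
from scipy.spatial.transform import Rotation as R
def save(n,f):
    im=env.capture(n); cv2.imwrite('pics/'+f,im[:,:,::-1]); return im
def ray(n,u,v,z,s=None):
    p=env.camera_params(n); d=np.array([(u-p['cx'])/p['fx'],(v-p['cy'])/p['fy'],1])
    if n=='wrist':
        s=s or env.get_state(); T=np.array(p['tool_from_camera']); r=R.from_rotvec(s['orientation'])
        e=r.apply(T[:3,3])+s['ee_pos']; d=r.apply(T[:3,:3]@d)
    else: e=np.array(p['eye']); d=np.array(p['rotation'])@d
    return e+d*(z-e[2])/d[2]
E
python3 - <<'E'
from h import *
s=env.get_state(); print(s)
a=save('scene','scene1.png');b=save('side','side1.png')
p=env.camera_params('scene');print(p)
print(env.camera_params('wrist')['tool_from_camera'])
E
```

```text
{'t': 0.0, 'q': array([-1.49838137e+00,  3.13407216e-01,  1.49843338e+00, -9.68156468e-07,
        1.33099461e+00, -2.23401844e-01]), 'qvel': array([ 0.00062246,  0.00108332,  0.00036807,  0.00138968,  0.00061326,
       -0.00039737]), 'effort': array([ 8.83125012e-04, -4.12272120e+01, -2.59736180e+01, -1.67878688e-04,
        4.23670150e-03, -6.83025263e-06]), 'ee_pos': array([ 0.15301845, -0.50195991,  0.24775835]), 'orientation': array([ 2.06300983,  0.30865927, -2.06281633]), 'ft_force': array([ 0.03142595, -0.31231582,  0.44728687]), 'moment': array([ 0.08068138, -0.05869923, -0.03004588]), 'finger_gap': 0.08542778847520012}
{'fx': 518.4067945599378, 'fy': 518.4067945599378, 'cx': 325.0153217857812, 'cy': 193.6677640098331, 'eye': array([-0.10621456, -0.43443687,  0.41963364]), 'rotation': array([-1.81920599,  0.79787004, -0.51427358])}
[[ 2.70923265e-04 -2.64419358e-01  9.64407761e-01 -1.25513800e-01]
 [ 9.99999960e-01 -1.04167202e-05 -2.83777928e-04  1.73368442e-04]
 [ 8.50823433e-05  9.64407799e-01  2.64419344e-01 -6.67342535e-02]
 [ 0.00000000e+00  0.00000000e+00  0.00000000e+00  1.00000000e+00]]
```

View pics/scene1.png

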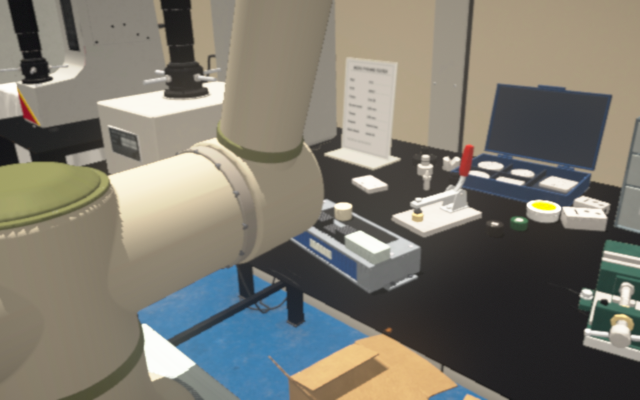

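View pics/side1.png

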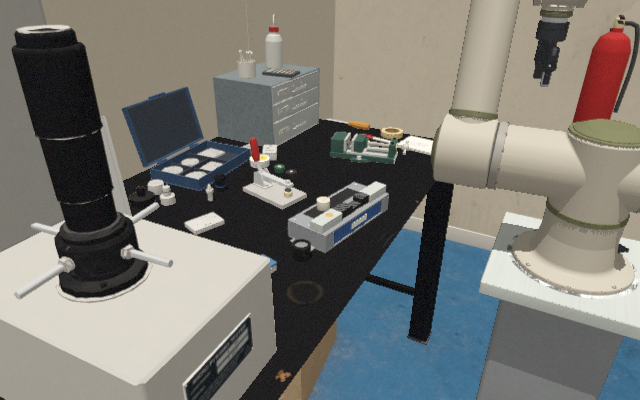

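The scene view shows the cassette with its blue front from (300,235) to (375,275), partly hidden by the arm. In the side view the cassette spans (290,185)–(388,250), its near cover around (330,212), the loupe at (302,247) and the specimen at (323,202).

```bash
sed -i "s/np.array(p\['rotation'\])@d/R.from_rotvec(p['rotation']).apply(d)/" h.py
python3 - <<'E'
from h import *
a=cv2.imread('pics/side1.png')[170:270,260:400]
cv2.imwrite('pics/side1c.png',cv2.resize(a,None,fx=5,fy=5,interpolation=cv2.INTER_CUBIC))
for n,u,v,z in [('side',329,212,.0645),('side',378,187,.0645),('side',323,203,.066),('side',302,248,.017),('scene',343,208,.066),('scene',375,247,.0645)]: print(n,u,v,ray(n,u,v,z))
E
```

```text
side 329 212 [0.47639636 0.1620109  0.0645    ]
side 378 187 [ 0.42949125 -0.00406501  0.0645    ]
side 323 203 [0.50539032 0.13416574 0.066     ]
side 302 248 [0.49397916 0.24855907 0.017     ]
scene 343 208 [0.50417989 0.10983803 0.066     ]
scene 375 247 [ 0.4298244  -0.01857128  0.0645    ]
```

View pics/side1c.png

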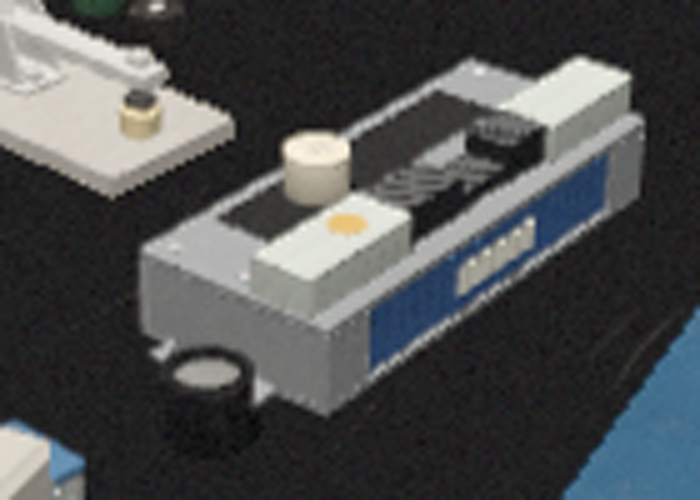

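Run:
```python
from h import *
A=ray('side',260+315/5,170+283/5,.0645);B=ray('side',260+632/5,170+75/5,.0645);D=ray('side',260+348/5,170+224/5,.0645)
C=ray('side',260+327/5,170+330/5,.044);E=ray('side',260+641/5,170+118/5,.044)
print(A,B,D,C,E,np.degrees(np.arctan2(*(B-A)[:2])),np.degrees(np.arctan2(*(C-E)[:2])))
print('specimen',ray('side',260+318/5,170+150/5,.0665),'loupe',ray('side',260+207/5,170+370/5,.034))
s=env.get_state();M=R.from_rotvec(s['orientation']).as_matrix();print(M.round(3))
u=(C-E)[:2]; u/=np.linalg.norm(u); y=np.array([u[0],u[1],0]); print('u',u)
print('tool-frame angle', np.degrees(np.arctan2(M[:,2]@y,M[:,1]@y)))
print('shift',M.T@(D+[0,0,.2]-s['ee_pos'])*100)
```

```text
[0.45952347 0.22237695 0.0645    ] [ 0.41583172 -0.0242089   0.0645    ] [0.46975782 0.17232712 0.0645    ] [0.4535759  0.22259176 0.044     ] [ 0.40875893 -0.02209706  0.044     ] -169.95223122508185 10.379195874951343
specimen [0.51040699 0.12161251 0.0665    ] loupe [0.48940385 0.25875242 0.034     ]
[[-0.     0.291 -0.957]
 [ 0.001 -0.957 -0.291]
 [-1.    -0.001 -0.   ]]
u [0.180162   0.98363695]
tool-frame angle -152.67371281530123
shift [ -1.59431913 -55.27198916 -49.95495044]
```

Emit:
carry_out(fingers=0, targets=[{"tx":-0.1,"ty":-3.45,"tz":-3.1},{"tx":-0.1,"ty":-3.45,"tz":-3.1},{"tx":-0.1,"ty":-3.45,"tz":-3.1},{"tx":-0.1,"ty":-3.45,"tz":-3.1},{"tx":-0.1,"ty":-3.45,"tz":-3.1},{"tx":-0.1,"ty":-3.45,"tz":-3.1},{"tx":-0.1,"ty":-3.45,"tz":-3.1},{"tx":-0.1,"ty":-3.45,"tz":-3.1},{"tx":-0.1,"ty":-3.45,"tz":-3.1},{"tx":-0.1,"ty":-3.45,"tz":-3.1},{"tx":-0.1,"ty":-3.45,"tz":-3.1},{"tx":-0.1,"ty":-3.45,"tz":-3.1},{"tx":-0.1,"ty":-3.45,"tz":-3.1},{"tx":-0.1,"ty":-3.45,"tz":-3.1},{"tx":-0.1,"ty":-3.45,"tz":-3.1},{"tx":-0.1,"ty":-3.45,"tz":-3.1},{"ax":-0.12},{"ax":-0.12},{"ax":-0.12},{"ax":-0.12}])

```text
schema error: expected keys tx, ty, tz, ax, ay, az
```

Emit:
carry_out(targets=[{"ax":-0.12},{"ax":-0.12},{"ax":-0.12},{"ax":-0.12},{"ax":-0.134},{},{}])

```text
schema error: expected keys tx, ty, tz, ax, ay, az
```

Run:
```python
from h import *
s=env.get_state();print(s['t'],s['ee_pos'],s['q'],s['finger_gap'],s['ft_force']);print(R.from_rotvec(s['orientation']).as_matrix().round(3))
np.save('s1.npy',np.r_[s['ee_pos'],s['orientation']])
save('wrist','w1.png')
```

```text
0.1 [ 0.15301176 -0.5019846   0.24780227] [-1.49840274e+00  3.13376220e-01  1.49835884e+00  9.69886178e-06
  1.33101376e+00 -2.23391108e-01] 0.08523288738800126 [-0.09307285 -0.24236046  0.12300327]
[[-0.     0.291 -0.957]
 [ 0.001 -0.957 -0.291]
 [-1.    -0.001 -0.   ]]
```

View pics/w1.png

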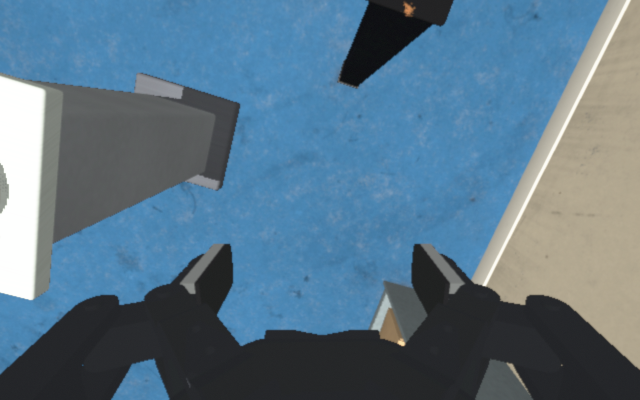

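The moves were refused because rows need all six keys; the wrist picture shows the floor and the open jaws. (4 pictures viewed.)

Emit:
carry_out(fingers=0, targets=[{"tx":-0.1,"ty":-3.45,"tz":-3.1,"ax":0,"ay":0,"az":0},{"tx":-0.1,"ty":-3.45,"tz":-3.1,"ax":0,"ay":0,"az":0},{"tx":-0.1,"ty":-3.45,"tz":-3.1,"ax":0,"ay":0,"az":0},{"tx":-0.1,"ty":-3.45,"tz":-3.1,"ax":0,"ay":0,"az":0},{"tx":-0.1,"ty":-3.45,"tz":-3.1,"ax":0,"ay":0,"az":0},{"tx":-0.1,"ty":-3.45,"tz":-3.1,"ax":0,"ay":0,"az":0},{"tx":-0.1,"ty":-3.45,"tz":-3.1,"ax":0,"ay":0,"az":0},{"tx":-0.1,"ty":-3.45,"tz":-3.1,"ax":0,"ay":0,"az":0},{"tx":-0.1,"ty":-3.45,"tz":-3.1,"ax":0,"ay":0,"az":0},{"tx":-0.1,"ty":-3.45,"tz":-3.1,"ax":0,"ay":0,"az":0},{"tx":-0.1,"ty":-3.45,"tz":-3.1,"ax":0,"ay":0,"az":0},{"tx":-0.1,"ty":-3.45,"tz":-3.1,"ax":0,"ay":0,"az":0},{"tx":-0.1,"ty":-3.45,"tz":-3.1,"ax":0,"ay":0,"az":0},{"tx":-0.1,"ty":-3.45,"tz":-3.1,"ax":0,"ay":0,"az":0},{"tx":-0.1,"ty":-3.45,"tz":-3.1,"ax":0,"ay":0,"az":0},{"tx":-0.1,"ty":-3.45,"tz":-3.1,"ax":0,"ay":0,"az":0}])

```text
t: 2.15
ee_pos: [0.4669, 0.172, 0.2642]
orientation: [2.062, 0.307, -2.062]
ft_force: [0.9, -0.3, -0.5]
finger_gap: 0.0002
```

Emit:
carry_out(targets=[{"tx":0,"ty":0,"tz":0,"ax":-0.12,"ay":0,"az":0},{"tx":0,"ty":0,"tz":0,"ax":-0.12,"ay":0,"az":0},{"tx":0,"ty":0,"tz":0,"ax":-0.12,"ay":0,"az":0},{"tx":0,"ty":0,"tz":0,"ax":-0.12,"ay":0,"az":0},{"tx":0,"ty":0,"tz":0,"ax":-0.12,"ay":0,"az":0},{"tx":0,"ty":0,"tz":0,"ax":-0.12,"ay":0,"az":0},{"tx":0,"ty":0,"tz":0,"ax":-0.12,"ay":0,"az":0},{"tx":0,"ty":0,"tz":0,"ax":-0.12,"ay":0,"az":0},{"tx":0,"ty":0,"tz":0,"ax":-0.13,"ay":0,"az":0},{"tx":0,"ty":0,"tz":0,"ax":0,"ay":0,"az":0}])

```text
t: 3.4
ee_pos: [0.4665, 0.1704, 0.2641]
orientation: [1.345, 1.116, -1.345]
ft_force: [-0.2, -0.4, -0.8]
finger_gap: 0.0002
```

Run:
```python
from h import *
s=env.get_state();print(s['t'],s['ee_pos'],s['q'],s['finger_gap'],s['ft_force']);print(R.from_rotvec(s['orientation']).as_matrix().round(3))
np.save('s1.npy',np.r_[s['ee_pos'],s['orientation']])
save('wrist','w2.png')
```

```text
3.4 [0.46649047 0.17040246 0.26413061] [ 1.13864049e-01  2.38512688e-01  1.55370214e+00 -1.19479607e-05
  1.34977162e+00  2.99954032e-01] 0.0002106475556965054 [-0.17325416 -0.39573935 -0.78978052]
[[-0.     0.983 -0.185]
 [-0.    -0.185 -0.983]
 [-1.    -0.     0.   ]]
```

View pics/w2.png

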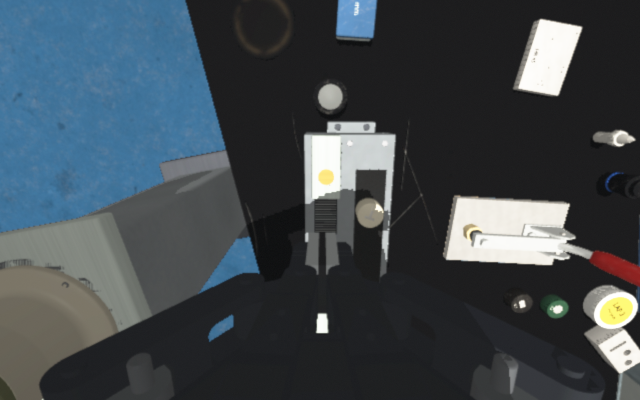

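The wrist view shows the brass disc at (326,177) on the cover, which spans columns 312–340, the rail at (325,215), the specimen at (369,213), the loupe at (330,96) and the shut fingertips at about (320,260).

Run:
```python
from h import *
v=np.load('s1.npy');s={'ee_pos':v[:3],'orientation':v[3:]}
im=cv2.imread('pics/w2.png');h=cv2.cvtColor(im,cv2.COLOR_BGR2HSV)
m=cv2.inRange(h,(18,120,120),(35,255,255));m[:160]=0;m[195:]=0;m[:,:300]=0;m[:,350:]=0
y,x=np.nonzero(m);print(len(x),x.mean(),y.mean())
D=ray('wrist',x.mean(),y.mean(),.0645,s);print('disc',D)
# cover edges
g=im[:,:,1].astype(int)
L=[];Rr=[]
for r in (145,150,155,185,190,194):
    row=g[r]; d=np.diff(row); l=300+8+np.argmax(d[308:320]); rr=333+np.argmin(d[333:348]); L.append((l+1,r));Rr.append((rr+1,r))
print(L,Rr)
for E_ in(L,Rr):
    a,b=ray('wrist',*E_[0],.0645,s),ray('wrist',*E_[-1],.0645,s);print(a,b,np.degrees(np.arctan2((a-b)[0],(a-b)[1])))
a=ray('wrist',305,135,.044,s);b=ray('wrist',395,135,.044,s);print(a,b,np.degrees(np.arctan2((b-a)[1],(b-a)[0])))
M=R.from_rotvec(s['orientation']).as_matrix();print('shift',M.T@(D-v[:3])*100)
print('specimen',ray('wrist',369,213,.0665,s))
cv2.imwrite('pics/w2c.png',cv2.resize(im[120:250,290:410],None,fx=5,fy=4.6,interpolation=cv2.INTER_CUBIC))
```

```text
125 325.744 176.584
disc [0.47087034 0.17078322 0.0645    ]
[(np.int64(312), 145), (np.int64(312), 150), (np.int64(312), 155), (np.int64(312), 185), (np.int64(312), 190), (np.int64(312), 194)] [(np.int64(340), 145), (np.int64(340), 150), (np.int64(340), 155), (np.int64(340), 185), (np.int64(340), 190), (np.int64(340), 194)]
[0.462627   0.20750457 0.0645    ] [0.45208027 0.15406124 0.0645    ] 11.163538620770552
[0.49221229 0.20193184 0.0645    ] [0.48299104 0.14823843 0.0645    ] 9.744854570857942
[0.4559902  0.21817465 0.044     ] [0.5562058  0.19929812 0.044     ] -10.667206989174682
shift [19.96288661  0.43082239 -0.12099811]
specimen [0.51156698 0.12067747 0.0665    ]
```

View pics/w2c.png

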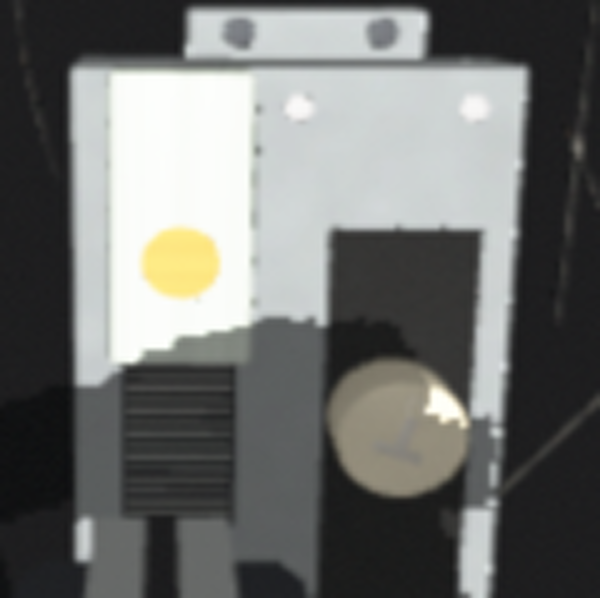

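Emit:
carry_out(targets=[{"tx":2.2,"ty":0.43,"tz":-0.1,"ax":0,"ay":0,"az":0},{"tx":2.2,"ty":0,"tz":0,"ax":0,"ay":0,"az":0},{"tx":2.2,"ty":0,"tz":0,"ax":0,"ay":0,"az":0},{"tx":2.2,"ty":0,"tz":0,"ax":0,"ay":0,"az":0},{"tx":2.2,"ty":0,"tz":0,"ax":0,"ay":0,"az":0},{"tx":2.2,"ty":0,"tz":0,"ax":0,"ay":0,"az":0},{"tx":2.2,"ty":0,"tz":0,"ax":0,"ay":0,"az":0},{"tx":1.5,"ty":0,"tz":0,"ax":0,"ay":0,"az":0},{"tx":0.6,"ty":0,"tz":0,"ax":0,"ay":0,"az":0},{"tx":0.3,"ty":0,"tz":0,"ax":0,"ay":0,"az":0},{"tx":0,"ty":0,"tz":0,"ax":0,"ay":0,"az":0},{"tx":0,"ty":0,"tz":0,"ax":0,"ay":0,"az":0}])

```text
t: 4.95
ee_pos: [0.4712, 0.1707, 0.0868]
orientation: [1.345, 1.115, -1.343]
ft_force: [0.3, -0.2, 0.6]
finger_gap: 0.0001
```

Run:
```python
from h import *
s=env.get_state();print(s['t'],s['ee_pos'],s['ft_force']);M=R.from_rotvec(s['orientation']).as_matrix();print(M.round(4))
print('to disc cm',M.T@(np.array([.4709,.1708,.0815])-s['ee_pos'])*100)
save('wrist','w3.png');save('side','side3.png')
a=cv2.imread('pics/side3.png')[150:250,260:400]
cv2.imwrite('pics/side3c.png',cv2.resize(a,None,fx=5,fy=5,interpolation=cv2.INTER_CUBIC))
```

```text
4.95 [0.47123581 0.17065212 0.08676182] [ 0.3320186  -0.18062954  0.57980131]
[[ 9.000e-04  9.829e-01 -1.841e-01]
 [ 2.000e-04 -1.841e-01 -9.829e-01]
 [-1.000e+00  9.000e-04 -3.000e-04]]
to disc cm [ 0.52615392 -0.03618373 -0.00818805]
```

View pics/w3.png

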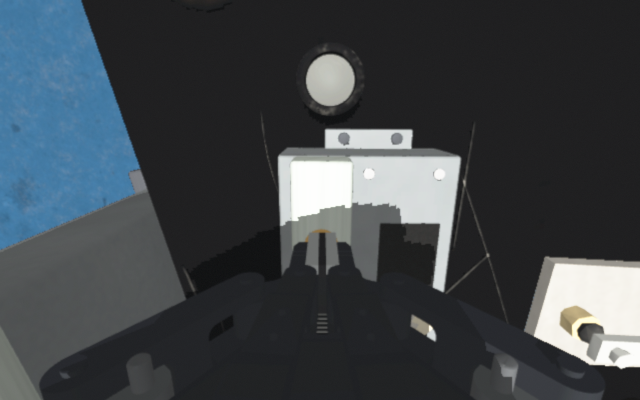

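View pics/side3c.png

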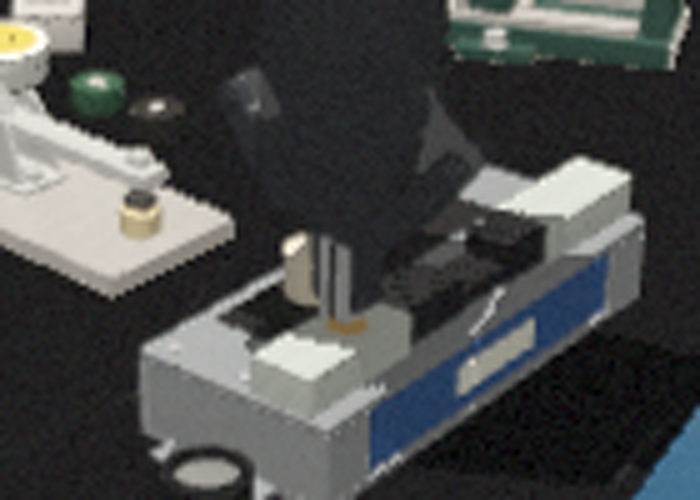

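Wrist view: the shut fingertip is at (322,240), with the disc's rim just showing behind it. The side crop shows the tip over the disc at (347,325), clear of the specimen. (8 viewed.) Next I touch down.

Emit:
carry_out(targets=[{"tx":0.2,"ty":-0.03,"tz":0,"ax":0,"ay":0,"az":0},{"tx":0.15,"ty":0,"tz":0,"ax":0,"ay":0,"az":0},{"tx":0.1,"ty":0,"tz":0,"ax":0,"ay":0,"az":0},{"tx":0.05,"ty":0,"tz":0,"ax":0,"ay":0,"az":0},{"tx":0.05,"ty":0,"tz":0,"ax":0,"ay":0,"az":0},{"tx":0,"ty":0,"tz":0,"ax":0,"ay":0,"az":0}])

```text
t: 5.8
ee_pos: [0.4707, 0.1707, 0.0815]
orientation: [1.344, 1.116, -1.344]
ft_force: [-2.9, -0.1, 9.0]
finger_gap: -0.0001
```

Touched: z 0.0815 as expected, 9 N. I'll slide along the rail.

Emit:
carry_out(targets=[{"tx":0,"ty":0,"tz":0.3,"ax":0,"ay":0,"az":0},{"tx":0,"ty":0,"tz":0.3,"ax":0,"ay":0,"az":0},{"tx":0,"ty":0,"tz":0.3,"ax":0,"ay":0,"az":0},{"tx":0,"ty":0,"tz":0.3,"ax":0,"ay":0,"az":0},{"tx":0,"ty":0,"tz":0.3,"ax":0,"ay":0,"az":0},{"tx":0,"ty":0,"tz":0.3,"ax":0,"ay":0,"az":0}])

```text
t: 6.55
ee_pos: [0.4682, 0.1534, 0.0816]
orientation: [1.347, 1.115, -1.342]
ft_force: [0.6, 4.5, 5.2]
finger_gap: 0.0004
```

Emit:
carry_out(targets=[{"tx":0,"ty":0,"tz":0.3,"ax":0,"ay":0,"az":0},{"tx":0,"ty":0,"tz":0.3,"ax":0,"ay":0,"az":0},{"tx":0.02,"ty":0,"tz":0.3,"ax":0,"ay":0,"az":0},{"tx":0.02,"ty":0,"tz":0.3,"ax":0,"ay":0,"az":0},{"tx":0,"ty":0,"tz":0.3,"ax":0,"ay":0,"az":0},{"tx":0,"ty":0,"tz":0.3,"ax":0,"ay":0,"az":0}])

```text
t: 7.3
ee_pos: [0.4648, 0.1356, 0.081]
orientation: [1.346, 1.115, -1.342]
ft_force: [-0.1, 5.5, 7.8]
finger_gap: -0.0
```

Emit:
carry_out(targets=[{"tx":0.01,"ty":0,"tz":0.3,"ax":0,"ay":0,"az":0},{"tx":0,"ty":0,"tz":0.3,"ax":0,"ay":0,"az":0},{"tx":0,"ty":0,"tz":0.3,"ax":0,"ay":0,"az":0}])

```text
t: 7.68
ee_pos: [0.4632, 0.1268, 0.081]
orientation: [1.347, 1.115, -1.342]
ft_force: [1.3, 5.5, 6.6]
finger_gap: -0.0
```

Emit:
carry_out(targets=[{"tx":0,"ty":0,"tz":0.3,"ax":0,"ay":0,"az":0},{"tx":0,"ty":0,"tz":0.3,"ax":0,"ay":0,"az":0}])

```text
t: 7.92
ee_pos: [0.4621, 0.1209, 0.081]
orientation: [1.346, 1.115, -1.342]
ft_force: [1.0, 4.2, 7.0]
finger_gap: -0.0001
```

Emit:
carry_out(targets=[{"tx":0,"ty":0,"tz":0.3,"ax":0,"ay":0,"az":0},{"tx":0,"ty":0,"tz":0.3,"ax":0,"ay":0,"az":0}])

```text
t: 8.18
ee_pos: [0.461, 0.115, 0.081]
orientation: [1.346, 1.115, -1.342]
ft_force: [0.7, 4.9, 6.9]
finger_gap: -0.0001
```

Emit:
carry_out(targets=[{"tx":0,"ty":0,"tz":0.3,"ax":0,"ay":0,"az":0},{"tx":0,"ty":0,"tz":0.3,"ax":0,"ay":0,"az":0}])

```text
t: 8.43
ee_pos: [0.4599, 0.1091, 0.081]
orientation: [1.346, 1.115, -1.342]
ft_force: [1.5, 4.4, 7.0]
finger_gap: 0.0
```

Emit:
carry_out(targets=[{"tx":0,"ty":0,"tz":0.3,"ax":0,"ay":0,"az":0},{"tx":0,"ty":0,"tz":0.3,"ax":0,"ay":0,"az":0}])

```text
t: 8.68
ee_pos: [0.4588, 0.1032, 0.081]
orientation: [1.346, 1.115, -1.342]
ft_force: [1.0, 5.1, 6.2]
finger_gap: 0.0001
```

Emit:
carry_out(targets=[{"tx":0,"ty":0,"tz":0.3,"ax":0,"ay":0,"az":0},{"tx":0,"ty":0,"tz":0.3,"ax":0,"ay":0,"az":0}])

```text
t: 8.93
ee_pos: [0.4576, 0.0972, 0.0809]
orientation: [1.346, 1.115, -1.342]
ft_force: [1.0, 3.8, 6.0]
finger_gap: -0.0001
```

Emit:
carry_out(targets=[{"tx":0,"ty":0,"tz":0.3,"ax":0,"ay":0,"az":0},{"tx":0,"ty":0,"tz":0.3,"ax":0,"ay":0,"az":0}])

```text
t: 9.18
ee_pos: [0.4555, 0.0908, 0.0801]
orientation: [1.344, 1.116, -1.345]
ft_force: [-0.1, -0.2, 0.0]
finger_gap: 0.0005
```

Contact vanished between 75 and 81 mm from the disc, so the notch starts at about 64–70 mm and its middle is near 85. I'll centre there and go down.

Emit:
carry_out(targets=[{"tx":0.1,"ty":0,"tz":0.2,"ax":0,"ay":0,"az":0},{"tx":0.2,"ty":0,"tz":0.2,"ax":0,"ay":0,"az":0},{"tx":0.2,"ty":0,"tz":0,"ax":0,"ay":0,"az":0},{"tx":0.2,"ty":0,"tz":0,"ax":0,"ay":0,"az":0},{"tx":0,"ty":0,"tz":0,"ax":0,"ay":0,"az":0}])

```text
t: 9.8
ee_pos: [0.455, 0.0872, 0.0731]
orientation: [1.344, 1.116, -1.344]
ft_force: [-0.3, -0.9, 0.1]
finger_gap: -0.0001
```

Run:
```python
from h import *
s=env.get_state();print(s['t'],s['ee_pos'],s['ft_force'],s['moment'])
d=s['ee_pos'][:2]-[.4707,.1707];u=np.array([-.182,-.983]);print('along',d@u,'across',d@[.983,-.182])
```

```text
9.8 [0.45496378 0.08716896 0.07311926] [-0.28593946 -0.93879828  0.11749365] [-0.02173838  0.01159376  0.00435963]
along 0.08497500582550159 across -0.00026605551759745054
```

In the notch, 8 mm down and free. Now press.

Emit:
carry_out(targets=[{"tx":0.1,"ty":0,"tz":0,"ax":0,"ay":0,"az":0},{"tx":0.1,"ty":0,"tz":0,"ax":0,"ay":0,"az":0},{"tx":0.1,"ty":0,"tz":0,"ax":0,"ay":0,"az":0},{"tx":0.1,"ty":0,"tz":0,"ax":0,"ay":0,"az":0}])

```text
t: 10.3
ee_pos: [0.4551, 0.0871, 0.0694]
orientation: [1.344, 1.116, -1.344]
ft_force: [-0.4, -0.1, 4.3]
finger_gap: -0.0001
```

Emit:
carry_out(targets=[{"tx":0.1,"ty":0,"tz":0,"ax":0,"ay":0,"az":0},{"tx":0.1,"ty":0,"tz":0,"ax":0,"ay":0,"az":0},{"tx":0.1,"ty":0,"tz":0,"ax":0,"ay":0,"az":0},{"tx":0.1,"ty":0,"tz":0,"ax":0,"ay":0,"az":0},{"tx":0.1,"ty":0,"tz":0,"ax":0,"ay":0,"az":0}])

```text
t: 10.92
ee_pos: [0.4551, 0.0871, 0.0642]
orientation: [1.344, 1.116, -1.344]
ft_force: [-1.1, 1.2, 4.1]
finger_gap: -0.0001
```

Release is moving at about 4 N; I'll press on to the stop.

Emit:
carry_out(targets=[{"tx":0.1,"ty":0,"tz":0,"ax":0,"ay":0,"az":0},{"tx":0.05,"ty":0,"tz":0,"ax":0,"ay":0,"az":0},{"tx":0,"ty":0,"tz":0,"ax":0,"ay":0,"az":0}])

```text
t: 11.3
ee_pos: [0.4551, 0.0871, 0.063]
orientation: [1.344, 1.116, -1.344]
ft_force: [-1.0, 0.7, 7.3]
finger_gap: 0.0003
```

Emit:
carry_out(targets=[{"tx":0.04,"ty":0,"tz":0,"ax":0,"ay":0,"az":0},{"tx":0,"ty":0,"tz":0,"ax":0,"ay":0,"az":0}])

```text
t: 11.55
ee_pos: [0.4551, 0.0871, 0.0629]
orientation: [1.344, 1.116, -1.344]
ft_force: [-3.8, 0.2, 12.3]
finger_gap: -0.0001
```

Hard stop at z 0.0629 (12 N, no more travel). I'll lift straight up out of the notch and then clear.

Emit:
carry_out(targets=[{"tx":-0.5,"ty":0,"tz":0,"ax":0,"ay":0,"az":0},{"tx":-1,"ty":0,"tz":0,"ax":0,"ay":0,"az":0},{"tx":-1.5,"ty":0,"tz":0,"ax":0,"ay":0,"az":0},{"tx":-2,"ty":0,"tz":0,"ax":0,"ay":0,"az":0},{"tx":-2.5,"ty":0,"tz":0,"ax":0,"ay":0,"az":0},{"tx":-2.5,"ty":0,"tz":0,"ax":0,"ay":0,"az":0},{"tx":-2.5,"ty":0,"tz":0,"ax":0,"ay":0,"az":0},{"tx":-2.5,"ty":0,"tz":0,"ax":0,"ay":0,"az":0},{"tx":-2,"ty":0,"tz":0,"ax":0,"ay":0,"az":0},{"tx":-1,"ty":0,"tz":0,"ax":0,"ay":0,"az":0},{"tx":0,"ty":0,"tz":0,"ax":0,"ay":0,"az":0},{"tx":0,"ty":0,"tz":0,"ax":0,"ay":0,"az":0}])

```text
t: 13.05
ee_pos: [0.4547, 0.0871, 0.2416]
orientation: [1.343, 1.117, -1.345]
ft_force: [-0.1, 0.8, -0.2]
finger_gap: 0.0003
```

Run:
```python
from h import *
s=env.get_state();print(s['t'],s['ee_pos'],s['ft_force'])
save('side','side4.png')
a=cv2.imread('pics/side4.png')[170:270,260:400]
cv2.imwrite('pics/side4c.png',cv2.resize(a,None,fx=5,fy=5,interpolation=cv2.INTER_CUBIC))
```

```text
13.05 [0.4547287  0.08711799 0.24162726] [-0.08409639  0.81277768 -0.15948799]
```

View pics/side4c.png

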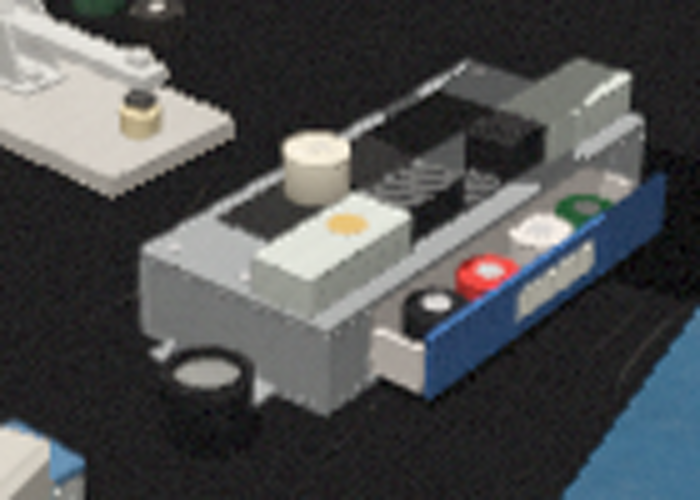

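The drawer is out, its front now running from (427,365) to (663,190). The specimen (317,165) and loupe (208,390) are at the same pixels as before.

Run:
```python
from h import *
a=ray('side',260+370/5,170+367/5,.006);b=ray('side',260+428/5,170+398/5,.006);print('drawer out',np.linalg.norm(a-b))
print(env.hand_in())
```

```text
drawer out 0.03334027556556964
the job is handed in; nothing more can be done
None
```

The drawer is open and the job is handed in at about 13 s of the 64 s allowed.

- **Feeling along the rail:** the shut fingertips touched the brass disc at about 9 N. They slid along the rail until contact was lost 75–81 mm from the disc. The notch middle works out at about 85 mm, and I pressed there.
- **Pressing the release:** it moved at about 4 N and stopped hard at the expected fully-down height, with force rising to 12 N and no more travel. I then lifted the hand straight up, clear of the cassette.
- **Last checks:** the side picture puts the drawer about 33 mm out, against a nominal 32 mm, which is within the measurement error. In that picture the specimen and loupe look unmoved, and the wrist force was near zero.
- **Not checked:** I did not measure the box of balls again, but the hand never went near it.
- **Failed call:** my first move call was refused for missing keys. The arm did not move, and I sent it again with all six keys.

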